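# Pack the training caddy on the garage shelf

## Robot

A 6-joint arm with a two-finger parallel gripper is mounted at the origin on the work surface. World frame = base frame: x ahead of the robot, y to its left, z up, the work surface at z = 0. Lengths are in m, angles in rad, forces in N, time in s.
With the tool pointing down it reaches from about 0.375 to 0.975 m from the base axis. Payload 3.8 kg.
Tool frame: the origin (TCP) lies at the very end of the fingers, on their centre line; the grasp point (between the pads) lies 19 mm behind it; z points along the fingers, y is the line along which they close (so a half turn about z gives the same grasp; the last joint's range is limited). The gripper opens to 88 mm and grips with 3 to 60 N. Pads are 18 mm wide; open, the fingers measure 123 mm over their backs; the gripper's body (75 mm by 187 mm) begins 45 mm behind the grasp point.
Start: joints at [-1.317, 0.264, 1.604, -0, 1.274, -0.037], TCP at [0.194, -0.647, 0.239] pointing down, gripper open.
Joint ranges: [-2.63, 2.63], [-0.94, 2.18], [0.31, 2.57], [-1.31, 4.45], [0, 2.66], [-2.55, 2.55]. Speed limits (rad/s): [2.57, 2.57, 3.14, 3.14, 3.14, 3.14].

## Interface

Orientations are given as a unit quaternion [x, y, z, w].
In Python, from rig import r gives the robot as it stands. The module is installed in compiled form; this text tells all that it offers.
- The arm moves only by the tool jog_arm, never from a script. Its argument "commands" is a list of rows, each an object with "offset": the shift along the tool's x, y, z in m, a list of three; "rotation": the turn, a rotation vector about the tool's x, y, z in degrees, a list of three. In form: [{"offset": [tx, ty, tz], "rotation": [rx, ry, rz]}, ...]. A call has 1 to 8 rows; each row is the pose to reach, as a shift and turn from the pose commanded when the call began, along the tool's axes at that moment; what a row does not reach only later rows make up. A row lasts 1/12 s, in which the tool goes at most 41.7 mm and 7.16 degrees, less where a joint would pass 70% of its speed; a pose out of reach is approached as far as the arm can. A call with a gripper value outside its range is refused whole. "fingers" is the opening, from -1 (shut) to 1 (fully open), set as the call begins (left out, the last holds). The fingers move at their own pace and stop on an object; the grip force is fixed at half the most. Time passes only in rows, so rows that repeat a pose let the fingers close. It gives the time, the measured TCP pose, the force, the opening and the grip force at its end, in the units of the state.
- r.read_state(): the state, without advancing time (a new reading comes with each control period).
- r.capture(name): name is "side" or "top"; returns a dict with "image" (384x512x3 uint8, red, green, blue), "camera_matrix" (3x3 intrinsics, pixels), "view" (4x4, takes a point from world to camera coordinates). Camera axes: x right, y up, looking along -z (the intrinsics and any distortion apply to the point x, -y, -z); pixel columns grow to the right and rows downward; lengths in m; the calibration is good to about 2 mm. A picture is of the moment at which its call begins. There is no depth.
- r.close_job(): hands the job in; it is judged then, once.
The state is a dict: "time_s": time; "q": joint angles; "dq": joint speeds; "joint_torque": joint torques, N m; "eef_pos": TCP position; "eef_rot": TCP orientation; "ft_force": force on the tool from outside, world axes, zero at the start; "wrist_torque": the same for the moment, N m; "finger_gap": finger opening in m; "gripper_force": force on a finger pad.
Only numpy, scipy, OpenCV 4.12 (cv2) and the standard library are available. Lean on these libraries where they do the work, as an engineer would, in place of code of your own. Each camera call takes 0.05 s, during which the arm holds its last target. There are 200 camera calls.

## Task

Pack the black caddy: slip both red collars over the red post so that they lie flat one on the other, set the blue massage ball inside the blue ring, and lay the chrome grip trainer flat between the four studs of the bay, lengthwise along it. Leave the black collar, the yellow ball and the black grip trainer where they are.

Things in the scene. Friction and masses are not known exactly. Their poses are not given: they have to be found in the camera images.
- red_collar_a: Red plastic spinlock collar, a ring with a scalloped edge lying flat: 60 mm outside diameter (62 over the ribs), round through-hole 32 mm, 22 mm high; about 0.12 kg. Origin: centre of its underside, z up. One of an identical pair; either may go on first.
- red_collar_b: Red plastic spinlock collar, a ring with a scalloped edge lying flat: 60 mm outside diameter (62 over the ribs), round through-hole 32 mm, 22 mm high; about 0.12 kg. Origin: centre of its underside, z up. The other of the pair.
- black_collar: Look-alike, stays where it is: black spinlock collar, a ring with a scalloped edge lying flat: 60 mm outside diameter (62 over the ribs), round through-hole 32 mm, 22 mm high; about 0.12 kg. Origin: centre of its underside, z up.
- blue_ball: Blue massage ball with small nubs, about 0.13 kg. 60 mm ball, centre at its origin, with a small flat foot (26 mm across) 27 mm below the centre on which it stands without rolling. 
- yellow_ball: Look-alike, stays where it is: smooth yellow 60 mm ball, centre at its origin, with a small flat foot (26 mm across) 27 mm below the centre on which it stands without rolling. 
- chrome_trainer: Bright chrome grip trainer lying flat, its two round handles clipped shut side by side: rigid, 120 mm long along its x, 56 mm wide along y over both handles, 24 mm high; handles 24 mm in diameter from x = -60 to +32 mm, a small coil at the +x end. About 0.2 kg. Origin: centre of its underside, z up.
- black_trainer: Look-alike, stays where it is: black-handled grip trainer lying flat, its two round handles clipped shut side by side: rigid, 120 mm long along its x, 56 mm wide along y over both handles, 24 mm high; handles 24 mm in diameter from x = -60 to +32 mm, a small coil at the +x end. About 0.2 kg. Origin: centre of its underside, z up.
- post: Insert with an upright red post at its centre, 16 mm in diameter, top 58 mm above the origin, for the two red collars. On a grey plate 136 (x) by 94 (y) mm, 4 mm thick, fixed in the caddy. Origin: centre of the plate's underside, 5 mm above the shelf; z up. Post, ring and bay lie in changing order, parallel, 100 mm apart along their y, in a fixed black caddy 150 by 312 mm, rim 22 mm high.
- ring_seat: Insert with a blue ring, 76 mm inside diameter, 86 mm outside, 10 mm high on the plate, at its centre, for the ball. On a grey plate 136 (x) by 94 (y) mm, 4 mm thick, fixed in the caddy. Origin: centre of the plate's underside, 5 mm above the shelf; z up.
- bay: Insert with four bare-metal studs, 8 mm in diameter and 12 mm high on the plate, at x = +-45, y = +-40 mm. The grip trainer lies between them with its length along the bay's x, either way round. On a grey plate 136 (x) by 94 (y) mm, 4 mm thick, fixed in the caddy. Origin: centre of the plate's underside, 5 mm above the shelf; z up.
Mind the look-alikes: they are no part of the job. Of the things that look like the chrome_trainer, take the one that is farthest to the robot's left at the start.

How it is judged:
By the outcome, as a careful person would: the job done as asked, in the order asked, and still so for the second after the job is handed in, with the robot touching nothing.
It also fails if it takes over 118 s, if anything falls off the work surface, if the arm or the gripper's body presses on something with over 40 N, if the wrist force passes 120 N, or if a joint passes its speed limit or range.

## Working session

There is one attempt and no reset: what is moved stays moved. The work goes in short steps, Python scripts to look and compute and a tool call to move; the robot and the scene stay as the last step left them, time stands still between calls to the robot, and variables do not carry over. Pictures are saved under pics/ and viewed, at most 14 in all, crops included, and the job is handed in when it is done.

Besides the shell and the picture viewer there is one more tool, called after "Emit:" by a JSON object that holds its "fn" and its "kwargs". jog_arm: Moves the arm, as the interface text tells. Its arguments: {"type":"object","properties":{"commands":{"type":"array","items":{"type":"object","properties":{"offset":{"type":"array","items":{"type":"number"}},"rotation":{"type":"array","items":{"type":"number"}}}}},"fingers":{"type":"number"}},"required":["commands"]}

```bash
mkdir -p pics; cat > h.py <<'E'
import numpy as np, cv2
from rig import r
from scipy.spatial.transform import Rotation as R
def snap(cam,fn,crop=None,scale=1):
    c=r.capture(cam); im=c["image"][:,:,::-1].copy()
    np.savez(f"{cam}.npz",K=c["camera_matrix"],V=c["view"],im=im)
    if crop: a,b,w,h=crop; im=im[b:b+h,a:a+w]
    cv2.imwrite(f"pics/{fn}.png",cv2.resize(im,None,fx=scale,fy=scale,interpolation=cv2.INTER_CUBIC))
def p2w(cam,u,v,z):
    d=np.load(f"{cam}.npz");K,V=d["K"],d["V"]
    ray=np.linalg.inv(K)@[u,v,1]; ray=np.array([ray[0],-ray[1],-ray[2]])
    Ri=V[:3,:3].T; o=-Ri@V[:3,3]; w=Ri@ray
    return (o+w*(z-o[2])/w[2])
def w2p(cam,p):
    d=np.load(f"{cam}.npz");K,V=d["K"],d["V"]
    c=V[:3,:3]@p+V[:3,3]; q=K@[c[0],-c[1],-c[2]]; return q[:2]/q[2]
E
python3 - <<'E'
from h import *
snap("top","t0",None,1.5);snap("side","s0",None,1.5)
s=r.read_state();print(s)
for c in("top","side"):
    d=np.load(c+".npz");V=d["V"];print(d["K"],V[:3,:3],-V[:3,:3].T@V[:3,3])
print(r.capture("top").keys())
E
```

```text
{'time_s': 0.1, 'q': array([-1.31687269e+00,  2.64685807e-01,  1.60520307e+00, -2.25951120e-05,
        1.27372343e+00, -3.69268018e-02]), 'dq': array([ 0.00043862, -0.00197698, -0.00149133, -0.00086079,  0.0001297 ,
        0.00142937]), 'joint_torque': array([-4.11373876e-04, -5.03619790e+01, -3.58072615e+01,  7.29888305e-02,
        2.33047345e-02, -6.49782282e-05]), 'eef_pos': array([ 0.19338205, -0.64604325,  0.23752569]), 'eef_rot': array([ 9.89443390e-01,  1.44916385e-01, -1.20085685e-04, -1.00272001e-03]), 'ft_force': array([ 0.78584159, -0.15610139, -0.39446106]), 'wrist_torque': array([0.04777871, 0.03617913, 0.00615007]), 'gripper_force': 0.0, 'finger_gap': 0.08791776616536377}
[[435.35333409   0.         253.6519333 ]
 [  0.         435.35333409 191.84393212]
 [  0.           0.           1.        ]] [[-0.02395229 -0.99969194  0.00650526]
 [ 0.99537976 -0.02324275  0.09316062]
 [-0.09298072  0.00870661  0.99562984]] [ 0.30343684 -0.06825731  1.33399444]
[[480.61385775   0.         267.60686966]
 [  0.         480.61385775 187.02657962]
 [  0.           0.           1.        ]] [[-0.91098806 -0.41208858  0.01684494]
 [ 0.23885294 -0.49384552  0.8361016 ]
 [-0.33622912  0.76570203  0.54831594]] [-0.04931869  0.99410215  0.79573805]
dict_keys(['image', 'camera_matrix', 'view'])
```

View pics/t0.png

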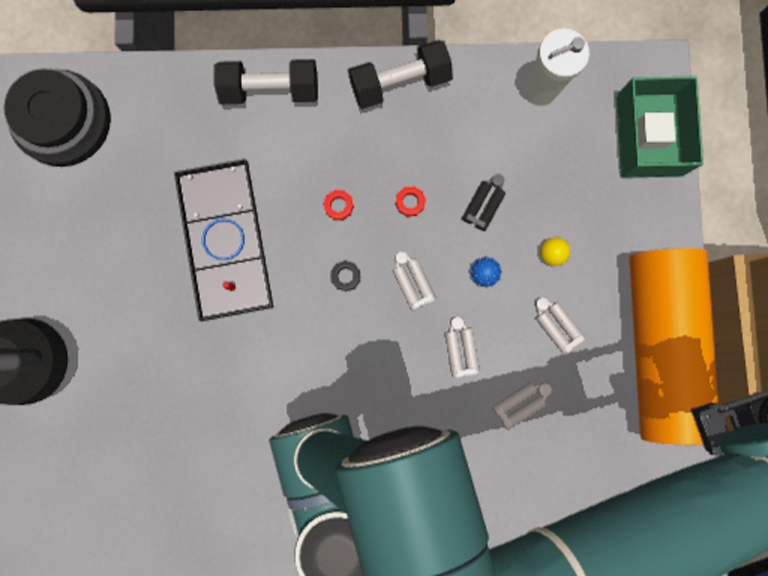

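View pics/s0.png

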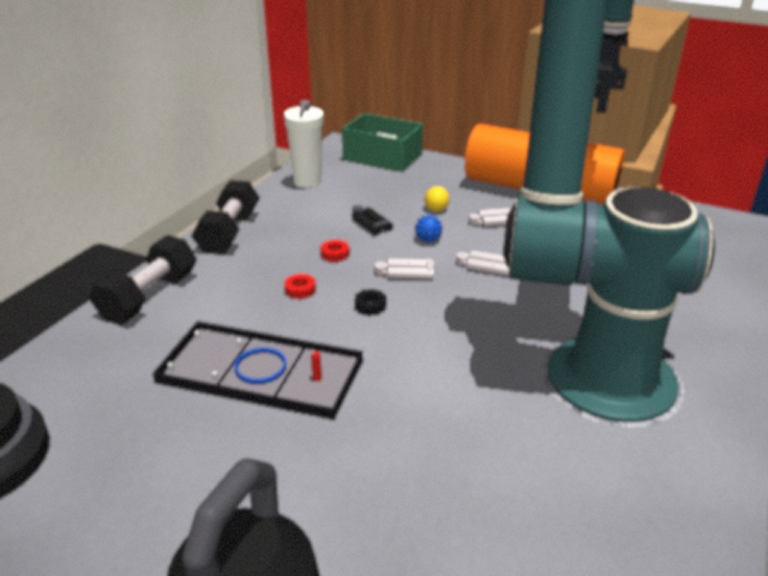

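The top view (1.5x) shows the caddy at left with the bay on top, the ring in the middle and the post at (228,286). The red collars are at (339,205) and (410,201), the blue ball at (486,271), and the leftmost chrome trainer at about (413,280). Next I'll enlarge that region.

```bash
python3 - <<'E'
import numpy as np,cv2
im=np.load("top.npz")["im"]
cv2.imwrite("pics/c1.png",cv2.resize(im[100:220,110:210],None,fx=5,fy=5,interpolation=cv2.INTER_CUBIC))
cv2.imwrite("pics/c2.png",cv2.resize(im[120:220,210:340],None,fx=6,fy=6,interpolation=cv2.INTER_CUBIC))
E
```

```text
(no output)
```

View pics/c1.png

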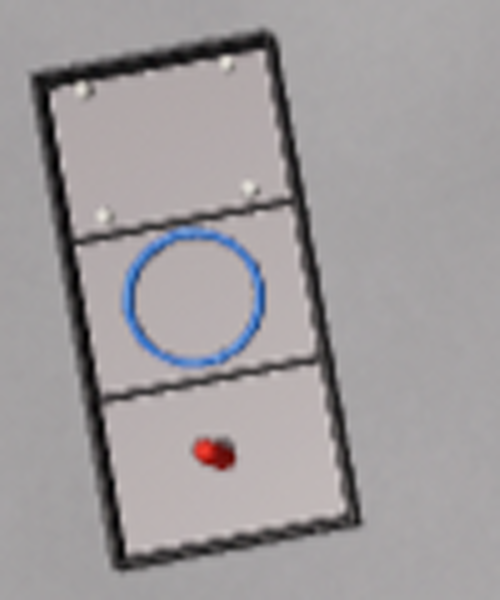

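View pics/c2.png

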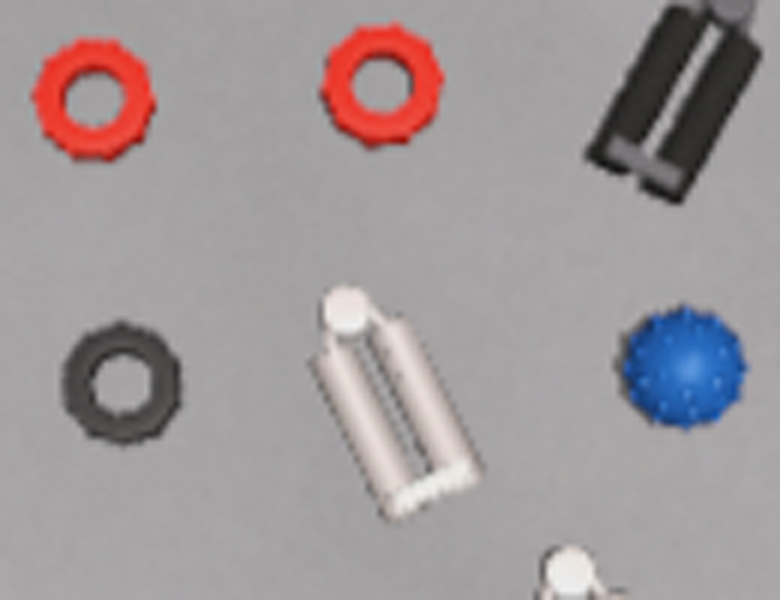

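Crop 1 (5x) shows the studs at (83,90), (228,63), (104,216) and (250,188), the ring centre at (195,298) and the post top at about (206,450). Crop 2 (6x) shows the collars at (94,100) and (382,86), the ball at (683,367), and the trainer's coil at (346,310) with its clip end at (432,490).

```bash
cat > tool.py <<'E'
from h import *
def off(target,ang=None):
    "offset/rot in tool axes from measured pose to target TCP xyz with tool y-axis along world angle ang (deg)"
    s=r.read_state(); Rt=R.from_quat(s["eef_rot"]); M=Rt.as_matrix()
    o=M.T@(np.array(target)-s["eef_pos"])
    if ang is None: return np.round(o,4)
    best=None
    for a in (ang,ang+180):
        y=np.array([np.cos(np.radians(a)),np.sin(np.radians(a)),0]); z=np.array([0,0,-1.]); x=np.cross(y,z)
        v=(Rt.inv()*R.from_matrix(np.c_[x,y,z])).as_rotvec(degrees=True)
        if best is None or np.linalg.norm(v)<np.linalg.norm(best): best=v
    return np.round(o,4),np.round(best,2)
E
python3 - <<'E'
from h import *
f1=lambda x,y,z:p2w("top",110+(x+.5)/5-.5,100+(y+.5)/5-.5,z)
f2=lambda x,y,z:p2w("top",210+(x+.5)/6-.5,120+(y+.5)/6-.5,z)
S=[f1(*p,.021) for p in[(83,90),(228,63),(104,216),(250,188)]]
b=np.mean(S,0);print("studs",np.round(S,4),"bay",b,"d",np.linalg.norm(S[0]-S[1]),np.linalg.norm(S[0]-S[2]))
dx=(S[0]-S[1]+S[2]-S[3]);dy=S[0]-S[2]+S[1]-S[3];print("ang x",np.degrees(np.arctan2(dx[1],dx[0])),"ang y",np.degrees(np.arctan2(dy[1],dy[0])))
rg=f1(195,298,.019);po=f1(206,450,.063);print("ring",rg,"post",po,np.linalg.norm((b-rg)[:2]),np.linalg.norm((rg-po)[:2]))
A=f2(94,100,.022);B=f2(382,86,.022);print("A",A,"B",B)
print("ball",f2(683,367,.027))
c=f2(346,310,.02);e=f2(432,490,.02);print("trainer",c,e,np.linalg.norm(c-e),np.degrees(np.arctan2(*(c-e)[1::-1])))
im=np.load("top.npz")["im"].astype(int);hsv=cv2.cvtColor(im.astype(np.uint8),cv2.COLOR_BGR2HSV)
m=((im[...,2]>120)&(im[...,1]<90)&(im[...,0]<90)).astype(np.uint8)
m[:120]=0;m[230:]=0;n,l,st,ce=cv2.connectedComponentsWithStats(m)
for s_,q in zip(st[1:],ce[1:]):
    if 250<s_[4]<900: print(s_,q,p2w("top",*q,.022))
E
python3 -c "
from tool import *
print(r.read_state()['eef_pos'], R.from_quat(r.read_state()['eef_rot']).as_matrix())"
```

```text
studs [[0.6642 0.3062 0.021 ]
 [0.6792 0.2173 0.021 ]
 [0.5853 0.2932 0.021 ]
 [0.6007 0.204  0.021 ]] bay [0.63237036 0.25518114 0.021     ] d 0.09024645965259843 0.07997813109842974
ang x 99.67693419570486 ang y 9.477847772276625
ring [0.53370586 0.23821481 0.019     ] post [0.43576628 0.2216641  0.063     ] 0.10011263523374055 0.0993281798909223
A [0.5989239 0.003123  0.022    ] B [ 0.60288547 -0.14407435  0.022     ]
ball [ 0.45427169 -0.29152886  0.027     ]
trainer [ 0.48815873 -0.12266039  0.02      ] [ 0.39559098 -0.16357968  0.02      ] 0.10120858468798674 23.847676660542295
[422 168   9  62 281] [425.98932384 198.57295374] [ 0.39329676 -0.60134521  0.022     ]
[ 0.19339462 -0.6461409   0.23769083] [[ 9.58006294e-01  2.86746812e-01 -4.54913224e-04]
 [ 2.86747169e-01 -9.58004837e-01  1.67122676e-03]
 [ 4.34098762e-05 -1.73149083e-03 -9.99998500e-01]]
```

The sizes check out: stud spacings of 90.2 and 80.0 mm, and inserts 100 mm apart. The bay's y axis lies at about 9.6°. I'll set out for collar B.

```bash
cat >> tool.py <<'E'
T=dict(B=[.603,-.144],A=[.599,.003],post=[.4355,.2218],ball=[.4543,-.2915],ring=[.5338,.2384],bay=[.6324,.2552])
E
python3 -c "
from tool import *
print(off(T['B']+[.10],-80.4))
d=np.load('top.npz')['im']
f2=lambda x,y,z:p2w('top',210+(x+.5)/6-.5,120+(y+.5)/6-.5,z)
e=(f2(395,520,.012)+f2(480,470,.012))/2; t=np.radians(23.85); print('trainer c',e[:2]+.06*np.array([np.cos(t),np.sin(t)]), (f2(312,362,.012)+f2(405,318,.012))/2)
"
```

```text
(array([ 0.5364, -0.3634,  0.1383]), array([-0.1 ,  0.  ,  7.06]))
trainer c [ 0.44843312 -0.14263654] [ 0.47371196 -0.12897532  0.012     ]
```

Emit:
{"fn": "jog_arm", "kwargs": {"commands": [{"offset": [0.268, -0.182, 0.06], "rotation": [0, 0, 7]}, {"offset": [0.268, -0.182, 0.06], "rotation": [0, 0, 7]}, {"offset": [0.268, -0.182, 0.06], "rotation": [0, 0, 7]}, {"offset": [0.268, -0.182, 0.06], "rotation": [0, 0, 7]}, {"offset": [0.268, -0.182, 0.06], "rotation": [0, 0, 7]}, {"offset": [0.268, -0.182, 0.06], "rotation": [0, 0, 7]}, {"offset": [0.268, -0.182, 0.06], "rotation": [0, 0, 7]}, {"offset": [0.268, -0.182, 0.06], "rotation": [0, 0, 7]}], "fingers": 1}}

```text
time_s: 0.82
eef_pos: [0.3989, -0.3932, 0.178]
eef_rot: [0.996, 0.084, -0.0, -0.0]
ft_force: [0.2, 0.5, 0.7]
finger_gap: 0.0882
gripper_force: 0.0
```

```bash
python3 -c "
from tool import *
print(off(T['B']+[.06],-80.4))"
```

```text
(array([ 0.243 , -0.2113,  0.1182]), array([-0.04,  0.  ,  0.07]))
```

Emit:
{"fn": "jog_arm", "kwargs": {"commands": [{"offset": [0.236, -0.205, 0.08]}, {"offset": [0.236, -0.205, 0.08]}, {"offset": [0.236, -0.205, 0.08]}, {"offset": [0.236, -0.205, 0.08]}, {"offset": [0.236, -0.205, 0.08]}, {"offset": [0.236, -0.205, 0.08]}, {"offset": [0.236, -0.205, 0.08]}, {"offset": [0.236, -0.205, 0.08]}]}}

```text
validation failed for argument at $.co...
```

Emit:
{"fn": "jog_arm", "kwargs": {"commands": [{"offset": [0, 0, 0]}, {"offset": [0, 0, 0]}]}}

```text
validation failed for argument at $.co...
```

```bash
python3 -c "
from tool import *
print(off(T['B']+[.004],-80.4))"
```

```text
(array([ 0.243 , -0.2112,  0.1742]), array([-0.04,  0.  ,  0.07]))
```

Each row has to include a rotation.

Emit:
{"fn": "jog_arm", "kwargs": {"commands": [{"offset": [0.236, -0.205, 0.08], "rotation": [0, 0, 0]}, {"offset": [0.236, -0.205, 0.08], "rotation": [0, 0, 0]}, {"offset": [0.236, -0.205, 0.08], "rotation": [0, 0, 0]}, {"offset": [0.236, -0.205, 0.08], "rotation": [0, 0, 0]}, {"offset": [0.236, -0.205, 0.08], "rotation": [0, 0, 0]}, {"offset": [0.236, -0.205, 0.08], "rotation": [0, 0, 0]}, {"offset": [0.236, -0.205, 0.08], "rotation": [0, 0, 0]}, {"offset": [0.236, -0.205, 0.08], "rotation": [0, 0, 0]}]}}

```text
time_s: 1.48
eef_pos: [0.5974, -0.1508, 0.0976]
eef_rot: [0.996, 0.085, -0.0, -0.0]
ft_force: [-0.3, 0.2, -0.3]
finger_gap: 0.0879
gripper_force: 0.0
```

Emit:
{"fn": "jog_arm", "kwargs": {"commands": [{"offset": [0, 0, 0], "rotation": [0, 0, 0]}, {"offset": [0, 0, 0], "rotation": [0, 0, 0]}]}}

```text
time_s: 1.65
eef_pos: [0.5963, -0.1521, 0.0976]
eef_rot: [0.996, 0.086, -0.001, -0.0]
ft_force: [-0.3, -0.9, -0.0]
finger_gap: 0.088
gripper_force: 0.0
```

```bash
python3 -c "
from tool import *
print(off(T['B']+[.004],-80.4))"
```

```text
(array([ 0.0082, -0.0068,  0.0936]), array([-0.04,  0.12,  0.26]))
```

Next: descend, grip the collar, then check.

Emit:
{"fn": "jog_arm", "kwargs": {"commands": [{"offset": [0.008, -0.007, 0.04], "rotation": [0, 0, 0]}, {"offset": [0.008, -0.007, 0.065], "rotation": [0, 0, 0]}, {"offset": [0.008, -0.007, 0.08], "rotation": [0, 0, 0]}, {"offset": [0.008, -0.007, 0.088], "rotation": [0, 0, 0]}, {"offset": [0.008, -0.007, 0.093], "rotation": [0, 0, 0]}, {"offset": [0.008, -0.007, 0.093], "rotation": [0, 0, 0]}]}}

```text
time_s: 2.15
eef_pos: [0.6023, -0.1465, 0.0053]
eef_rot: [0.997, 0.084, -0.0, -0.0]
ft_force: [-0.3, -0.4, -0.5]
finger_gap: 0.0882
gripper_force: 0.0
```

Emit:
{"fn": "jog_arm", "kwargs": {"commands": [{"offset": [0, 0, 0], "rotation": [0, 0, 0]}, {"offset": [0, 0, 0], "rotation": [0, 0, 0]}, {"offset": [0, 0, 0], "rotation": [0, 0, 0]}, {"offset": [0, 0, 0], "rotation": [0, 0, 0]}, {"offset": [0, 0, 0], "rotation": [0, 0, 0]}, {"offset": [0, 0, 0], "rotation": [0, 0, 0]}, {"offset": [0, 0, 0], "rotation": [0, 0, 0]}, {"offset": [0, 0, 0], "rotation": [0, 0, 0]}], "fingers": -1}}

```text
time_s: 2.82
eef_pos: [0.6037, -0.1454, 0.0068]
eef_rot: [0.996, 0.084, 0.001, 0.0]
ft_force: [-1.4, 2.3, 6.5]
finger_gap: 0.0584
gripper_force: 29.8
```

```bash
python3 -c "
from tool import *
print(off(T['post']+[.12],-80.4))"
```

```text
(array([-0.104 , -0.3902, -0.1134]), array([ 0.01, -0.06,  0.06]))
```

Emit:
{"fn": "jog_arm", "kwargs": {"commands": [{"offset": [0, 0, -0.03], "rotation": [0, 0, 0]}, {"offset": [0, 0, -0.065], "rotation": [0, 0, 0]}, {"offset": [-0.008, -0.03, -0.09], "rotation": [0, 0, 0]}, {"offset": [-0.017, -0.065, -0.105], "rotation": [0, 0, 0]}, {"offset": [-0.026, -0.1, -0.113], "rotation": [0, 0, 0]}, {"offset": [-0.036, -0.135, -0.113], "rotation": [0, 0, 0]}, {"offset": [-0.045, -0.17, -0.113], "rotation": [0, 0, 0]}, {"offset": [-0.055, -0.205, -0.113], "rotation": [0, 0, 0]}]}}

```text
time_s: 3.48
eef_pos: [0.5134, 0.0485, 0.1187]
eef_rot: [0.996, 0.084, 0.0, 0.0]
ft_force: [0.4, -0.2, -2.4]
finger_gap: 0.0585
gripper_force: 29.8
```

Emit:
{"fn": "jog_arm", "kwargs": {"commands": [{"offset": [-0.009, -0.035, 0], "rotation": [0, 0, 0]}, {"offset": [-0.018, -0.07, 0], "rotation": [0, 0, 0]}, {"offset": [-0.027, -0.105, 0], "rotation": [0, 0, 0]}, {"offset": [-0.036, -0.135, 0], "rotation": [0, 0, 0]}, {"offset": [-0.043, -0.16, 0], "rotation": [0, 0, 0]}, {"offset": [-0.047, -0.178, 0], "rotation": [0, 0, 0]}, {"offset": [-0.049, -0.185, 0], "rotation": [0, 0, 0]}, {"offset": [-0.049, -0.185, 0], "rotation": [0, 0, 0]}]}}

```text
time_s: 4.15
eef_pos: [0.4342, 0.2224, 0.1184]
eef_rot: [0.996, 0.086, -0.0, 0.0]
ft_force: [0.4, 0.0, -0.9]
finger_gap: 0.0584
gripper_force: 29.8
```

```bash
python3 -c "
from tool import *
print(off(T['post']+[.0165],-80.4))
snap('top','t1',(100,80,150,120),5);snap('side','s1',(90,170,160,120),5)"
```

```text
(array([0.0012, 0.0008, 0.1019]), array([0.01, 0.03, 0.22]))
```

View pics/s1.png

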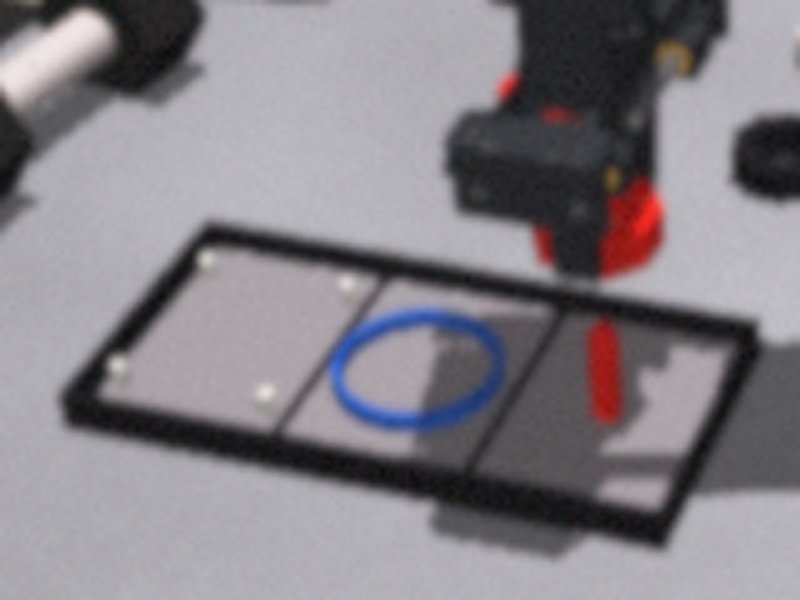

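The collar is held above the post, whose top is at (603,330) in the crop. I'll lower it and release with a partial opening.

Emit:
{"fn": "jog_arm", "kwargs": {"commands": [{"offset": [0.001, 0.001, 0.03], "rotation": [0, 0, 0]}, {"offset": [0.001, 0.001, 0.055], "rotation": [0, 0, 0]}, {"offset": [0.001, 0.001, 0.075], "rotation": [0, 0, 0]}, {"offset": [0.001, 0.001, 0.09], "rotation": [0, 0, 0]}, {"offset": [0.001, 0.001, 0.098], "rotation": [0, 0, 0]}, {"offset": [0.001, 0.001, 0.101], "rotation": [0, 0, 0]}, {"offset": [0.001, 0.001, 0.101], "rotation": [0, 0, 0]}]}}

```text
time_s: 4.83
eef_pos: [0.4363, 0.2198, 0.0172]
eef_rot: [0.997, 0.084, -0.001, 0.0]
ft_force: [0.5, 0.1, -0.4]
finger_gap: 0.0581
gripper_force: 29.8
```

Emit:
{"fn": "jog_arm", "kwargs": {"commands": [{"offset": [0, 0, 0], "rotation": [0, 0, 0]}, {"offset": [0, 0, 0], "rotation": [0, 0, 0]}, {"offset": [0, 0, 0], "rotation": [0, 0, 0]}, {"offset": [0, 0, 0], "rotation": [0, 0, 0]}, {"offset": [0, 0, 0], "rotation": [0, 0, 0]}, {"offset": [0, 0, 0], "rotation": [0, 0, 0]}], "fingers": 0.65}}

```text
time_s: 5.33
eef_pos: [0.4365, 0.2209, 0.0182]
eef_rot: [0.996, 0.084, 0.0, -0.0]
ft_force: [0.8, 0.6, 0.1]
finger_gap: 0.073
gripper_force: 0.0
```

Emit:
{"fn": "jog_arm", "kwargs": {"commands": [{"offset": [0, 0, -0.02], "rotation": [0, 0, 0]}, {"offset": [0, 0, -0.05], "rotation": [0, 0, 0]}, {"offset": [0, 0, -0.085], "rotation": [0, 0, 0]}, {"offset": [0.01, 0.015, -0.11], "rotation": [0, 0, 0]}, {"offset": [0.025, 0.045, -0.11], "rotation": [0, 0, 0]}, {"offset": [0.042, 0.08, -0.11], "rotation": [0, 0, 0]}, {"offset": [0.058, 0.115, -0.11], "rotation": [0, 0, 0]}, {"offset": [0.075, 0.15, -0.11], "rotation": [0, 0, 0]}]}}

```text
time_s: 6.0
eef_pos: [0.5361, 0.0842, 0.1284]
eef_rot: [0.996, 0.085, 0.001, -0.0]
ft_force: [0.2, 0.8, -0.2]
finger_gap: 0.0728
gripper_force: 0.0
```

```bash
python3 -c "
from tool import *
print(off(T['A']+[.005],-80.4))
snap('side','s2',(90,170,160,120),5)"
```

```text
(array([0.0481, 0.0907, 0.1234]), array([-0.  , -0.07,  0.12]))
```

View pics/s2.png

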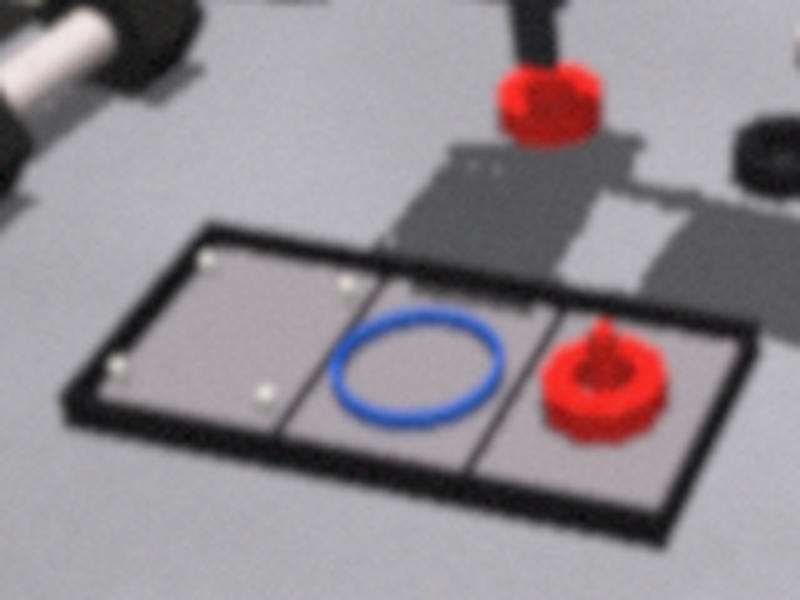

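The first collar lies flat over the post at about (605,385) in the crop. Now collar A.

Emit:
{"fn": "jog_arm", "kwargs": {"commands": [{"offset": [0.016, 0.03, 0], "rotation": [0, 0, 0]}, {"offset": [0.034, 0.065, 0.01], "rotation": [0, 0, 0]}, {"offset": [0.045, 0.085, 0.03], "rotation": [0, 0, 0]}, {"offset": [0.048, 0.0905, 0.06], "rotation": [0, 0, 0]}, {"offset": [0.048, 0.0905, 0.08], "rotation": [0, 0, 0]}, {"offset": [0.048, 0.0905, 0.08], "rotation": [0, 0, 0]}], "fingers": 1}}

```text
time_s: 6.55
eef_pos: [0.5939, 0.0038, 0.0426]
eef_rot: [0.996, 0.084, -0.005, -0.001]
ft_force: [-1.2, -0.6, -1.0]
finger_gap: 0.0881
gripper_force: 0.0
```

Emit:
{"fn": "jog_arm", "kwargs": {"commands": [{"offset": [0, 0, 0.02], "rotation": [0, 0, 0]}, {"offset": [0, 0, 0.033], "rotation": [0, 0, 0]}, {"offset": [0, 0, 0.04], "rotation": [0, 0, 0]}, {"offset": [0, 0, 0.042], "rotation": [0, 0, 0]}, {"offset": [0, 0, 0.042], "rotation": [0, 0, 0]}]}}

```text
time_s: 6.97
eef_pos: [0.5975, 0.0046, 0.0057]
eef_rot: [0.996, 0.084, -0.0, -0.0]
ft_force: [0.2, 0.2, 0.7]
finger_gap: 0.0882
gripper_force: 0.0
```

Emit:
{"fn": "jog_arm", "kwargs": {"commands": [{"offset": [0, 0, 0], "rotation": [0, 0, 0]}, {"offset": [0, 0, 0], "rotation": [0, 0, 0]}, {"offset": [0, 0, 0], "rotation": [0, 0, 0]}, {"offset": [0, 0, 0], "rotation": [0, 0, 0]}, {"offset": [0, 0, 0], "rotation": [0, 0, 0]}, {"offset": [0, 0, 0], "rotation": [0, 0, 0]}, {"offset": [0, 0, 0], "rotation": [0, 0, 0]}, {"offset": [0, 0, 0], "rotation": [0, 0, 0]}], "fingers": -1}}

```text
time_s: 7.63
eef_pos: [0.5984, 0.0042, 0.0064]
eef_rot: [0.996, 0.084, 0.001, 0.0]
ft_force: [-0.9, 0.9, 5.0]
finger_gap: 0.0599
gripper_force: 30.0
```

```bash
python3 -c "
from tool import *
print(off(T['post']+[.12],-80.4))"
```

```text
(array([-0.124 , -0.2418, -0.1137]), array([ 0.01, -0.06,  0.06]))
```

Emit:
{"fn": "jog_arm", "kwargs": {"commands": [{"offset": [0, 0, -0.03], "rotation": [0, 0, 0]}, {"offset": [0, 0, -0.065], "rotation": [0, 0, 0]}, {"offset": [-0.008, -0.016, -0.095], "rotation": [0, 0, 0]}, {"offset": [-0.022, -0.043, -0.113], "rotation": [0, 0, 0]}, {"offset": [-0.038, -0.074, -0.113], "rotation": [0, 0, 0]}, {"offset": [-0.054, -0.105, -0.113], "rotation": [0, 0, 0]}, {"offset": [-0.07, -0.136, -0.113], "rotation": [0, 0, 0]}, {"offset": [-0.086, -0.168, -0.113], "rotation": [0, 0, 0]}]}}

```text
time_s: 8.3
eef_pos: [0.4833, 0.1561, 0.1183]
eef_rot: [0.996, 0.084, -0.0, 0.0]
ft_force: [0.5, 0.3, -1.0]
finger_gap: 0.0597
gripper_force: 30.0
```

Emit:
{"fn": "jog_arm", "kwargs": {"commands": [{"offset": [-0.016, -0.03, 0], "rotation": [0, 0, 0]}, {"offset": [-0.028, -0.054, 0], "rotation": [0, 0, 0]}, {"offset": [-0.036, -0.069, 0], "rotation": [0, 0, 0]}, {"offset": [-0.038, -0.074, 0], "rotation": [0, 0, 0]}, {"offset": [-0.038, -0.074, 0], "rotation": [0, 0, 0]}, {"offset": [-0.038, -0.074, 0], "rotation": [0, 0, 0]}]}}

```text
time_s: 8.8
eef_pos: [0.4352, 0.2217, 0.1184]
eef_rot: [0.996, 0.085, -0.0, 0.0]
ft_force: [0.4, -1.1, -0.5]
finger_gap: 0.0597
gripper_force: 30.0
```

```bash
python3 -c "
from tool import *
print(off(T['post']+[.0385],-80.4))"
```

```text
(array([ 0.0004, -0.0001,  0.0799]), array([0.03, 0.01, 0.11]))
```

Emit:
{"fn": "jog_arm", "kwargs": {"commands": [{"offset": [0, 0, 0.025], "rotation": [0, 0, 0]}, {"offset": [0, 0, 0.048], "rotation": [0, 0, 0]}, {"offset": [0, 0, 0.064], "rotation": [0, 0, 0]}, {"offset": [0, 0, 0.074], "rotation": [0, 0, 0]}, {"offset": [0, 0, 0.078], "rotation": [0, 0, 0]}, {"offset": [0, 0, 0.079], "rotation": [0, 0, 0]}, {"offset": [0, 0, 0.079], "rotation": [0, 0, 0]}]}}

```text
time_s: 9.38
eef_pos: [0.4358, 0.2218, 0.04]
eef_rot: [0.996, 0.084, 0.0, -0.0]
ft_force: [0.6, -0.2, -1.3]
finger_gap: 0.0596
gripper_force: 30.0
```

Emit:
{"fn": "jog_arm", "kwargs": {"commands": [{"offset": [0, 0, 0], "rotation": [0, 0, 0]}, {"offset": [0, 0, 0], "rotation": [0, 0, 0]}, {"offset": [0, 0, 0], "rotation": [0, 0, 0]}, {"offset": [0, 0, 0], "rotation": [0, 0, 0]}, {"offset": [0, 0, 0], "rotation": [0, 0, 0]}, {"offset": [0, 0, 0], "rotation": [0, 0, 0]}], "fingers": 0.65}}

```text
time_s: 9.88
eef_pos: [0.4352, 0.2222, 0.04]
eef_rot: [0.996, 0.084, 0.0, -0.0]
ft_force: [0.4, -0.1, 0.1]
finger_gap: 0.0729
gripper_force: 0.0
```

Emit:
{"fn": "jog_arm", "kwargs": {"commands": [{"offset": [0, 0, -0.02], "rotation": [0, 0, 0]}, {"offset": [0, 0, -0.05], "rotation": [0, 0, 0]}, {"offset": [0, 0, -0.085], "rotation": [0, 0, 0]}, {"offset": [0.001, 0.02, -0.1], "rotation": [0, 0, 0]}, {"offset": [0.002, 0.055, -0.1], "rotation": [0, 0, 0]}, {"offset": [0.002, 0.09, -0.1], "rotation": [0, 0, 0]}, {"offset": [0.002, 0.13, -0.1], "rotation": [0, 0, 0]}, {"offset": [0.002, 0.17, -0.1], "rotation": [0, 0, 0]}]}}

```text
time_s: 10.55
eef_pos: [0.4656, 0.0535, 0.1402]
eef_rot: [0.996, 0.085, 0.001, 0.0]
ft_force: [-0.4, -0.7, -0.4]
finger_gap: 0.0729
gripper_force: 0.0
```

```bash
python3 -c "
from tool import *
print(off(T['ball']+[.008],-80.4))
snap('side','s3',(90,140,240,150),3.3)"
```

```text
(array([-0.0698,  0.3381,  0.1322]), array([ 0.01, -0.07,  0.15]))
```

View pics/s3.png

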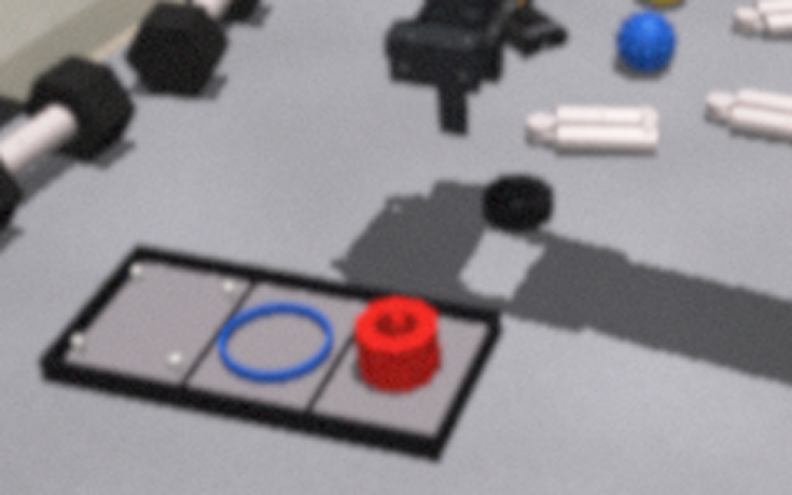

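Both collars are stacked flat at about (397,345). Next, the blue ball at (646,43).

Emit:
{"fn": "jog_arm", "kwargs": {"commands": [{"offset": [-0.008, 0.04, 0], "rotation": [0, 0, 0]}, {"offset": [-0.016, 0.08, 0], "rotation": [0, 0, 0]}, {"offset": [-0.024, 0.12, 0], "rotation": [0, 0, 0]}, {"offset": [-0.032, 0.16, 0], "rotation": [0, 0, 0]}, {"offset": [-0.04, 0.2, 0], "rotation": [0, 0, 0]}, {"offset": [-0.048, 0.24, 0], "rotation": [0, 0, 0]}, {"offset": [-0.056, 0.275, 0], "rotation": [0, 0, 0]}, {"offset": [-0.062, 0.3, 0], "rotation": [0, 0, 0]}], "fingers": 1}}

```text
time_s: 11.27
eef_pos: [0.4545, -0.2543, 0.1399]
eef_rot: [0.997, 0.083, 0.0, 0.001]
ft_force: [-0.2, -0.2, 0.7]
finger_gap: 0.0879
gripper_force: 0.0
```

Emit:
{"fn": "jog_arm", "kwargs": {"commands": [{"offset": [-0.005, 0.025, 0], "rotation": [0, 0, 0]}, {"offset": [-0.008, 0.038, 0.02], "rotation": [0, 0, 0]}, {"offset": [-0.008, 0.038, 0.04], "rotation": [0, 0, 0]}, {"offset": [-0.008, 0.038, 0.05], "rotation": [0, 0, 0]}, {"offset": [-0.008, 0.038, 0.05], "rotation": [0, 0, 0]}]}}

```text
time_s: 11.68
eef_pos: [0.4511, -0.2886, 0.0867]
eef_rot: [0.996, 0.084, -0.002, -0.002]
ft_force: [-0.5, 0.8, -0.1]
finger_gap: 0.0882
gripper_force: 0.0
```

```bash
python3 -c "
from tool import *
print(off(T['ball']+[.008],-80.4))"
```

```text
(array([0.0031, 0.0037, 0.0787]), array([-0.26,  0.25,  0.04]))
```

Emit:
{"fn": "jog_arm", "kwargs": {"commands": [{"offset": [0.002, 0.002, 0.025], "rotation": [0, 0, 0]}, {"offset": [0.002, 0.002, 0.05], "rotation": [0, 0, 0]}, {"offset": [0.002, 0.002, 0.068], "rotation": [0, 0, 0]}, {"offset": [0.002, 0.002, 0.076], "rotation": [0, 0, 0]}, {"offset": [0.002, 0.002, 0.078], "rotation": [0, 0, 0]}, {"offset": [0.002, 0.002, 0.078], "rotation": [0, 0, 0]}]}}

```text
time_s: 12.18
eef_pos: [0.4558, -0.2915, 0.012]
eef_rot: [0.996, 0.085, -0.0, -0.0]
ft_force: [-0.7, -0.3, 0.7]
finger_gap: 0.0884
gripper_force: 0.0
```

Emit:
{"fn": "jog_arm", "kwargs": {"commands": [{"offset": [0, 0, 0], "rotation": [0, 0, 0]}, {"offset": [0, 0, 0], "rotation": [0, 0, 0]}, {"offset": [0, 0, 0], "rotation": [0, 0, 0]}, {"offset": [0, 0, 0], "rotation": [0, 0, 0]}, {"offset": [0, 0, 0], "rotation": [0, 0, 0]}, {"offset": [0, 0, 0], "rotation": [0, 0, 0]}, {"offset": [0, 0, 0], "rotation": [0, 0, 0]}, {"offset": [0, 0, 0], "rotation": [0, 0, 0]}], "fingers": -1}}

```text
time_s: 12.85
eef_pos: [0.4559, -0.292, 0.0125]
eef_rot: [0.996, 0.084, 0.0, 0.0]
ft_force: [-0.0, 2.4, 6.5]
finger_gap: 0.0582
gripper_force: 29.9
```

```bash
python3 -c "
from tool import *
print(off(T['ring']+[.13],-80.4))"
```

```text
(array([ 0.1657, -0.5098, -0.1175]), array([ 0.02, -0.04,  0.05]))
```

Emit:
{"fn": "jog_arm", "kwargs": {"commands": [{"offset": [0, 0, -0.03], "rotation": [0, 0, 0]}, {"offset": [0, 0, -0.065], "rotation": [0, 0, 0]}, {"offset": [0.008, -0.026, -0.095], "rotation": [0, 0, 0]}, {"offset": [0.02, -0.06, -0.113], "rotation": [0, 0, 0]}, {"offset": [0.031, -0.096, -0.118], "rotation": [0, 0, 0]}, {"offset": [0.043, -0.132, -0.118], "rotation": [0, 0, 0]}, {"offset": [0.055, -0.168, -0.118], "rotation": [0, 0, 0]}, {"offset": [0.067, -0.205, -0.118], "rotation": [0, 0, 0]}]}}

```text
time_s: 13.52
eef_pos: [0.4868, -0.0771, 0.1297]
eef_rot: [0.996, 0.084, 0.0, 0.0]
ft_force: [0.2, 0.4, -2.6]
finger_gap: 0.058
gripper_force: 29.9
```

Emit:
{"fn": "jog_arm", "kwargs": {"commands": [{"offset": [0.012, -0.038, 0], "rotation": [0, 0, 0]}, {"offset": [0.025, -0.076, 0], "rotation": [0, 0, 0]}, {"offset": [0.037, -0.114, 0], "rotation": [0, 0, 0]}, {"offset": [0.05, -0.152, 0], "rotation": [0, 0, 0]}, {"offset": [0.062, -0.19, 0], "rotation": [0, 0, 0]}, {"offset": [0.075, -0.228, 0], "rotation": [0, 0, 0]}, {"offset": [0.085, -0.26, 0], "rotation": [0, 0, 0]}, {"offset": [0.093, -0.285, 0], "rotation": [0, 0, 0]}]}}

```text
time_s: 14.18
eef_pos: [0.5307, 0.2207, 0.1291]
eef_rot: [0.996, 0.085, -0.0, -0.0]
ft_force: [0.2, -0.2, -2.0]
finger_gap: 0.0582
gripper_force: 29.9
```

Emit:
{"fn": "jog_arm", "kwargs": {"commands": [{"offset": [0.006, -0.02, 0], "rotation": [0, 0, 0]}, {"offset": [0.006, -0.02, 0], "rotation": [0, 0, 0]}, {"offset": [0.006, -0.02, 0], "rotation": [0, 0, 0]}]}}

```text
time_s: 14.43
eef_pos: [0.533, 0.2394, 0.1289]
eef_rot: [0.996, 0.085, -0.001, 0.0]
ft_force: [-0.4, -0.5, -1.8]
finger_gap: 0.0586
gripper_force: 29.9
```

```bash
python3 -c "
from tool import *
print(off(T['ring']+[.0225],-80.4))"
```

```text
(array([0.0007, 0.0011, 0.1064]), array([0.04, 0.08, 0.19]))
```

Emit:
{"fn": "jog_arm", "kwargs": {"commands": [{"offset": [0.0005, 0.0005, 0.03], "rotation": [0, 0, 0]}, {"offset": [0.0005, 0.0005, 0.06], "rotation": [0, 0, 0]}, {"offset": [0.0005, 0.0005, 0.083], "rotation": [0, 0, 0]}, {"offset": [0.0005, 0.0005, 0.097], "rotation": [0, 0, 0]}, {"offset": [0.0005, 0.0005, 0.104], "rotation": [0, 0, 0]}, {"offset": [0.0005, 0.0005, 0.106], "rotation": [0, 0, 0]}, {"offset": [0.0005, 0.0005, 0.106], "rotation": [0, 0, 0]}, {"offset": [0.0005, 0.0005, 0.106], "rotation": [0, 0, 0]}]}}

```text
time_s: 15.1
eef_pos: [0.5352, 0.2382, 0.0248]
eef_rot: [0.996, 0.084, 0.001, -0.0]
ft_force: [-0.6, -0.9, -1.7]
finger_gap: 0.0581
gripper_force: 29.9
```

Emit:
{"fn": "jog_arm", "kwargs": {"commands": [{"offset": [0, 0, 0], "rotation": [0, 0, 0]}, {"offset": [0, 0, 0], "rotation": [0, 0, 0]}, {"offset": [0, 0, 0], "rotation": [0, 0, 0]}, {"offset": [0, 0, 0], "rotation": [0, 0, 0]}, {"offset": [0, 0, 0], "rotation": [0, 0, 0]}, {"offset": [0, 0, 0], "rotation": [0, 0, 0]}, {"offset": [0, 0, 0], "rotation": [0, 0, 0]}], "fingers": 0.65}}

```text
time_s: 15.68
eef_pos: [0.5341, 0.2384, 0.0238]
eef_rot: [0.996, 0.084, 0.0, -0.0]
ft_force: [0.1, -0.3, -0.0]
finger_gap: 0.0729
gripper_force: 0.0
```

Emit:
{"fn": "jog_arm", "kwargs": {"commands": [{"offset": [0, 0, -0.02], "rotation": [0, 0, 0]}, {"offset": [0, 0, -0.05], "rotation": [0, 0, 0]}, {"offset": [0, 0, -0.085], "rotation": [0, 0, 0]}, {"offset": [-0.002, 0.02, -0.11], "rotation": [0, 0, -3]}, {"offset": [-0.008, 0.055, -0.11], "rotation": [0, 0, -6]}, {"offset": [-0.015, 0.09, -0.11], "rotation": [0, 0, -10]}, {"offset": [-0.023, 0.13, -0.11], "rotation": [0, 0, -14]}, {"offset": [-0.03, 0.17, -0.11], "rotation": [0, 0, -14]}]}}

```text
time_s: 16.35
eef_pos: [0.5328, 0.0646, 0.1341]
eef_rot: [0.978, 0.207, 0.0, 0.0]
ft_force: [0.6, -0.4, 0.4]
finger_gap: 0.0729
gripper_force: 0.0
```

```bash
python3 -c "
from tool import *
print(r.read_state()['q'])
t=np.radians(23.85)
print(off([.446-.008*np.cos(t),-.1422-.008*np.sin(t),.006],-66.15))
snap('side','s4',(90,140,240,150),3.3)
snap('top','t4')
im=np.load('top.npz')['im'];print()"
```

```text
[ 7.42542372e-02  9.36725376e-02  2.00654843e+00 -5.92775500e-05
  1.04061441e+00  1.22754258e+00]
(array([-0.1713,  0.1538,  0.128 ]), array([ 0.02, -0.04,  0.07]))
```

View pics/s4.png

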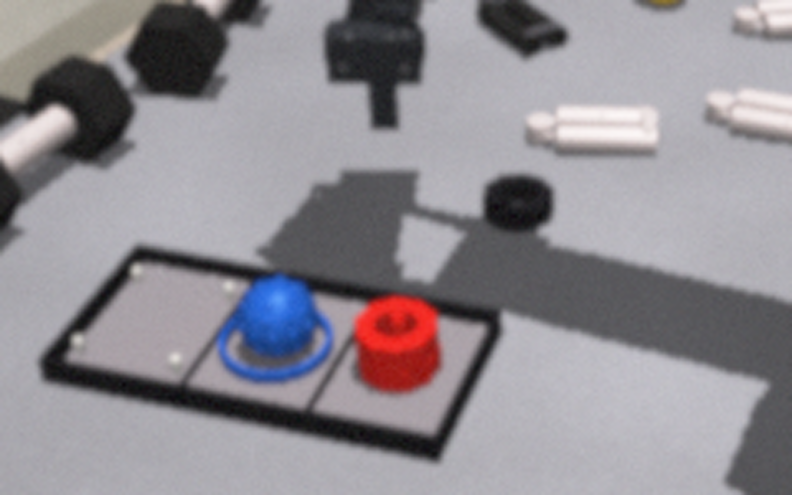

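The ball sits inside its ring at about (280,320). Next, the leftmost chrome trainer at (595,128).

Emit:
{"fn": "jog_arm", "kwargs": {"commands": [{"offset": [-0.025, 0.023, 0], "rotation": [0, 0, 0]}, {"offset": [-0.052, 0.047, 0], "rotation": [0, 0, 0]}, {"offset": [-0.08, 0.072, 0], "rotation": [0, 0, 0]}, {"offset": [-0.108, 0.097, 0], "rotation": [0, 0, 0]}, {"offset": [-0.135, 0.121, 0], "rotation": [0, 0, 0]}, {"offset": [-0.155, 0.14, 0.01], "rotation": [0, 0, 0]}, {"offset": [-0.168, 0.151, 0.03], "rotation": [0, 0, 0]}, {"offset": [-0.171, 0.154, 0.05], "rotation": [0, 0, 0]}], "fingers": 1}}

```text
time_s: 17.12
eef_pos: [0.4384, -0.146, 0.0842]
eef_rot: [0.979, 0.204, 0.001, 0.001]
ft_force: [0.2, -0.3, 0.3]
finger_gap: 0.0883
gripper_force: 0.0
```

Emit:
{"fn": "jog_arm", "kwargs": {"commands": [{"offset": [0, 0, 0.02], "rotation": [0, 0, 0]}, {"offset": [0, 0, 0.03], "rotation": [0, 0, 0]}, {"offset": [0, 0, 0.03], "rotation": [0, 0, 0]}, {"offset": [0, 0, 0.03], "rotation": [0, 0, 0]}]}}

```text
time_s: 17.45
eef_pos: [0.4382, -0.1433, 0.0534]
eef_rot: [0.979, 0.205, -0.001, -0.0]
ft_force: [1.2, 0.2, 0.5]
finger_gap: 0.0884
gripper_force: 0.0
```

```bash
python3 -c "
from tool import *
t=np.radians(23.85)
print(off([.446-.008*np.cos(t),-.1422-.008*np.sin(t),.006],-66.15))
snap('side','s5',(190,130,120,80),6)"
```

```text
(array([-0.0003,  0.0022,  0.0474]), array([-0.06,  0.05, -0.15]))
```

View pics/s5.png

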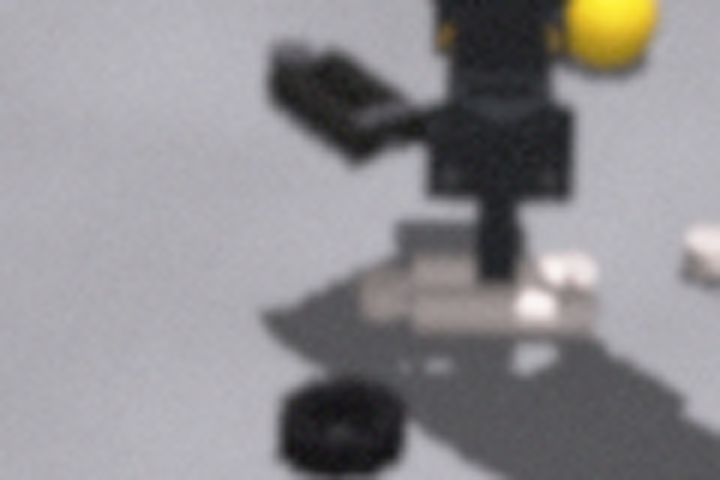

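The gripper is centred over the leftmost trainer, with its finger at (498,250). Next: descend and grip.

Emit:
{"fn": "jog_arm", "kwargs": {"commands": [{"offset": [0, 0.001, 0.02], "rotation": [0, 0, 0]}, {"offset": [0, 0.001, 0.035], "rotation": [0, 0, 0]}, {"offset": [0, 0.001, 0.044], "rotation": [0, 0, 0]}, {"offset": [0, 0.001, 0.047], "rotation": [0, 0, 0]}, {"offset": [0, 0.001, 0.047], "rotation": [0, 0, 0]}]}}

```text
time_s: 17.92
eef_pos: [0.4388, -0.1446, 0.0067]
eef_rot: [0.979, 0.205, -0.0, -0.0]
ft_force: [-0.3, 0.2, 0.3]
finger_gap: 0.0881
gripper_force: 0.0
```

Emit:
{"fn": "jog_arm", "kwargs": {"commands": [{"offset": [0, 0, 0], "rotation": [0, 0, 0]}, {"offset": [0, 0, 0], "rotation": [0, 0, 0]}, {"offset": [0, 0, 0], "rotation": [0, 0, 0]}, {"offset": [0, 0, 0], "rotation": [0, 0, 0]}, {"offset": [0, 0, 0], "rotation": [0, 0, 0]}, {"offset": [0, 0, 0], "rotation": [0, 0, 0]}, {"offset": [0, 0, 0], "rotation": [0, 0, 0]}, {"offset": [0, 0, 0], "rotation": [0, 0, 0]}], "fingers": -1}}

```text
time_s: 18.58
eef_pos: [0.439, -0.145, 0.0071]
eef_rot: [0.979, 0.205, 0.0, 0.0]
ft_force: [-0.6, 0.4, 4.1]
finger_gap: 0.0548
gripper_force: 30.0
```

```bash
python3 -c "
from tool import *
t=np.radians(99.6)
g=[.6324-.008*np.cos(t),.2552-.008*np.sin(t)]
print(g,off(g+[.12],9.6))"
```

```text
[np.float64(0.6337341499737288), np.float64(0.24731203170343594)] (array([ 0.3358, -0.2811, -0.1128]), array([ 4.000e-02, -1.000e-02, -7.594e+01]))
```

Emit:
{"fn": "jog_arm", "kwargs": {"commands": [{"offset": [0, 0, -0.025], "rotation": [0, 0, 0]}, {"offset": [0, 0, -0.058], "rotation": [0, 0, 0]}, {"offset": [0.008, -0.007, -0.09], "rotation": [0, 0, -4]}, {"offset": [0.026, -0.022, -0.108], "rotation": [0, 0, -9]}, {"offset": [0.048, -0.04, -0.113], "rotation": [0, 0, -14]}, {"offset": [0.071, -0.06, -0.113], "rotation": [0, 0, -20]}, {"offset": [0.095, -0.08, -0.113], "rotation": [0, 0, -26]}, {"offset": [0.12, -0.1, -0.113], "rotation": [0, 0, -32]}]}}

```text
time_s: 19.25
eef_pos: [0.5082, -0.0039, 0.1194]
eef_rot: [0.883, 0.469, -0.0, -0.0]
ft_force: [-0.5, -0.5, -2.6]
finger_gap: 0.055
gripper_force: 30.0
```

```bash
python3 -c "
from tool import *
print(off([.6337,.2473,.12],9.6))"
```

```text
(array([ 0.2784, -0.0368, -0.0007]), array([-4.000e-02,  1.000e-02, -4.368e+01]))
```

Emit:
{"fn": "jog_arm", "kwargs": {"commands": [{"offset": [0.036, -0.005, 0], "rotation": [0, 0, -6]}, {"offset": [0.072, -0.01, 0], "rotation": [0, 0, -12]}, {"offset": [0.11, -0.015, 0], "rotation": [0, 0, -18]}, {"offset": [0.148, -0.02, 0], "rotation": [0, 0, -24]}, {"offset": [0.185, -0.025, 0], "rotation": [0, 0, -30]}, {"offset": [0.22, -0.029, 0], "rotation": [0, 0, -36]}, {"offset": [0.25, -0.033, 0], "rotation": [0, 0, -41]}, {"offset": [0.27, -0.036, 0], "rotation": [0, 0, -43.5]}]}}

```text
time_s: 19.92
eef_pos: [0.6314, 0.2409, 0.1184]
eef_rot: [0.646, 0.763, -0.0, -0.0]
ft_force: [0.7, -0.2, -2.6]
finger_gap: 0.0551
gripper_force: 30.0
```

Emit:
{"fn": "jog_arm", "kwargs": {"commands": [{"offset": [0, 0, 0], "rotation": [0, 0, 0]}, {"offset": [0, 0, 0], "rotation": [0, 0, 0]}, {"offset": [0, 0, 0], "rotation": [0, 0, 0]}]}}

```text
time_s: 20.17
eef_pos: [0.6299, 0.2374, 0.1184]
eef_rot: [0.649, 0.761, -0.001, -0.001]
ft_force: [-0.7, -0.7, -2.7]
finger_gap: 0.055
gripper_force: 30.0
```

```bash
python3 -c "
from tool import *
print(off([.6337,.2473,.0165],9.6))
snap('top','t6',(100,80,130,100),6)
snap('side','s6',(90,150,160,120),5)"
```

```text
(array([0.0093, 0.0056, 0.1019]), array([-0.15,  0.05, -0.46]))
```

View pics/s6.png

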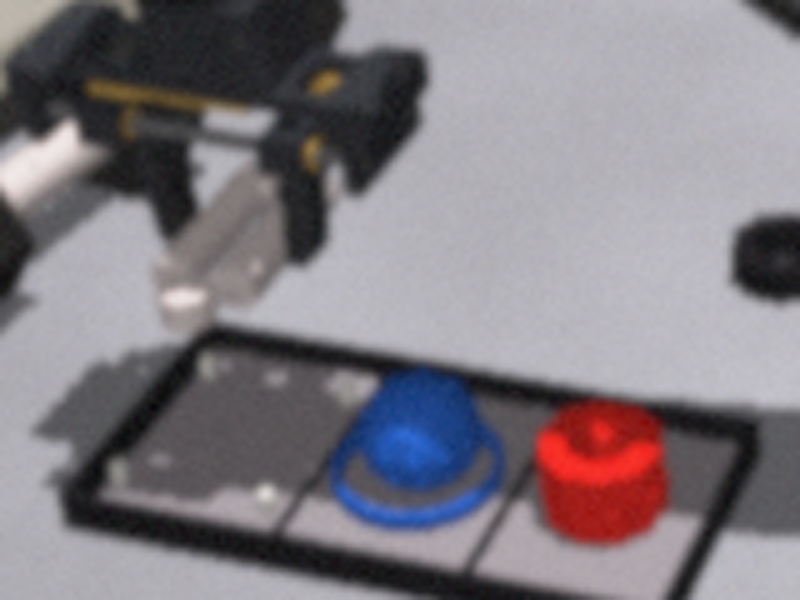

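View pics/t6.png

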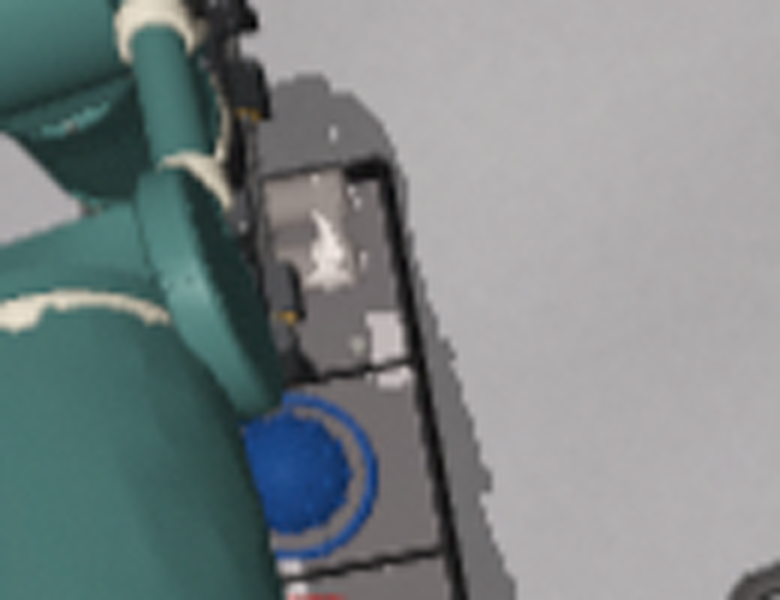

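The side view shows the trainer held level above the bay. The ball and collars are undisturbed. In the top view the trainer's handle end is at about (348,230). I'll check its lengthwise position against that.

```bash
python3 -c "
from tool import *
print(p2w('top',100+348/6-.4,80+230/6-.4,.125), off([.6337,.2473,.0165],9.6))"
```

```text
[0.63271789 0.1879072  0.125     ] (array([0.0098, 0.0054, 0.1025]), array([-0.1 ,  0.03, -0.52]))
```

Emit:
{"fn": "jog_arm", "kwargs": {"commands": [{"offset": [0.009, 0.005, 0.02], "rotation": [0, 0, -0.3]}, {"offset": [0.009, 0.005, 0.04], "rotation": [0, 0, -0.3]}, {"offset": [0.009, 0.005, 0.05], "rotation": [0, 0, -0.3]}, {"offset": [0.009, 0.005, 0.05], "rotation": [0, 0, -0.3]}, {"offset": [0.009, 0.005, 0.05], "rotation": [0, 0, -0.3]}]}}

```text
time_s: 20.68
eef_pos: [0.6336, 0.2467, 0.0689]
eef_rot: [0.647, 0.763, -0.001, -0.001]
ft_force: [0.3, 0.9, -2.5]
finger_gap: 0.0549
gripper_force: 30.0
```

```bash
python3 -c "
from tool import *
print(off([.6337,.2473,.0165],9.6))"
```

```text
(array([0.0006, 0.0003, 0.0524]), array([-0.13,  0.03, -0.2 ]))
```

Emit:
{"fn": "jog_arm", "kwargs": {"commands": [{"offset": [0, 0, 0.015], "rotation": [0, 0, 0]}, {"offset": [0, 0, 0.03], "rotation": [0, 0, 0]}, {"offset": [0, 0, 0.042], "rotation": [0, 0, 0]}, {"offset": [0, 0, 0.049], "rotation": [0, 0, 0]}, {"offset": [0, 0, 0.0515], "rotation": [0, 0, 0]}, {"offset": [0, 0, 0.0515], "rotation": [0, 0, 0]}]}}

```text
time_s: 21.18
eef_pos: [0.6336, 0.2475, 0.017]
eef_rot: [0.646, 0.763, -0.001, -0.001]
ft_force: [1.1, 0.5, -1.6]
finger_gap: 0.055
gripper_force: 30.0
```

Emit:
{"fn": "jog_arm", "kwargs": {"commands": [{"offset": [0, 0, 0], "rotation": [0, 0, 0]}, {"offset": [0, 0, 0], "rotation": [0, 0, 0]}, {"offset": [0, 0, 0], "rotation": [0, 0, 0]}, {"offset": [0, 0, 0], "rotation": [0, 0, 0]}, {"offset": [0, 0, 0], "rotation": [0, 0, 0]}, {"offset": [0, 0, 0], "rotation": [0, 0, 0]}], "fingers": 0.42}}

```text
time_s: 21.68
eef_pos: [0.6348, 0.2479, 0.0186]
eef_rot: [0.646, 0.763, 0.0, 0.0]
ft_force: [-0.6, 0.2, 0.1]
finger_gap: 0.0625
gripper_force: 0.0
```

Emit:
{"fn": "jog_arm", "kwargs": {"commands": [{"offset": [0, 0, -0.015], "rotation": [0, 0, 0]}, {"offset": [0, 0, -0.04], "rotation": [0, 0, 0]}, {"offset": [0, 0, -0.075], "rotation": [0, 0, 0]}, {"offset": [0, 0, -0.11], "rotation": [0, 0, 0]}, {"offset": [-0.035, 0, -0.12], "rotation": [0, 0, 0]}, {"offset": [-0.075, 0, -0.12], "rotation": [0, 0, 0]}, {"offset": [-0.115, 0, -0.12], "rotation": [0, 0, 0]}, {"offset": [-0.155, 0, -0.12], "rotation": [0, 0, 0]}]}}

```text
time_s: 22.35
eef_pos: [0.6607, 0.0939, 0.1407]
eef_rot: [0.646, 0.763, 0.001, 0.001]
ft_force: [1.3, 0.6, 0.0]
finger_gap: 0.0624
gripper_force: 0.0
```

Emit:
{"fn": "jog_arm", "kwargs": {"commands": [{"offset": [-0.04, 0, -0.02], "rotation": [0, 0, 0]}, {"offset": [-0.08, 0, -0.04], "rotation": [0, 0, 0]}, {"offset": [-0.12, 0, -0.05], "rotation": [0, 0, 0]}, {"offset": [-0.15, 0, -0.05], "rotation": [0, 0, 0]}, {"offset": [-0.18, 0, -0.05], "rotation": [0, 0, 0]}, {"offset": [-0.2, 0, -0.05], "rotation": [0, 0, 0]}, {"offset": [-0.2, 0, -0.05], "rotation": [0, 0, 0]}]}}

```text
time_s: 22.93
eef_pos: [0.6935, -0.1071, 0.1899]
eef_rot: [0.648, 0.762, -0.0, 0.001]
ft_force: [-0.7, 0.2, 0.4]
finger_gap: 0.0628
gripper_force: 0.0
```

```bash
python3 -c "
from tool import *
snap('top','t7',(100,90,250,140),3.1)
snap('side','s7',(90,130,240,160),3.3)"
```

```text
(no output)
```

View pics/t7.png

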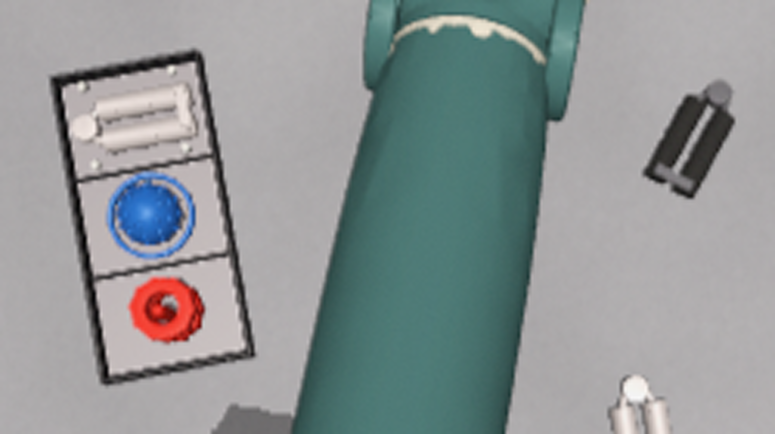

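View pics/s7.png

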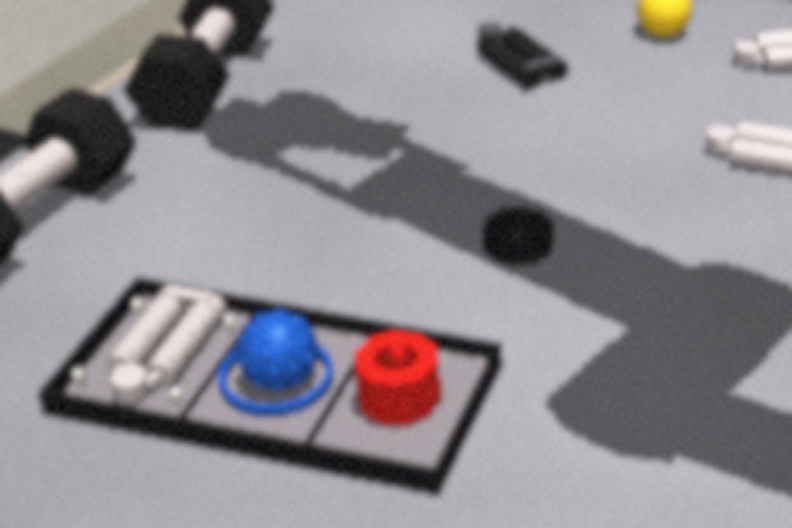

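Both views show all three seats filled correctly: the trainer flat between the studs at about (140,115) in the top view, the ball in the ring at (150,213), and the two collars on the post at (167,310). The arm is clear and the look-alikes haven't moved, so I'll hand in.

```bash
python3 -c "
from rig import r
print(r.close_job())"
```

```text
the job is handed in; nothing more can be done
None
```

The caddy is packed and handed in at about 23 s: both red collars stacked flat on the post, the blue ball inside the ring, and the leftmost chrome trainer flat between the four studs, with the look-alikes left in place; no verdict came back.

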